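# Arm the freezer alarm with its flush slide switch

## Task

Switch on the freezer alarm, the white case with the red slide: put a closed fingertip into its recessed slot and push the red slide all the way to the green end. Leave the blue slide of the grey lantern as it is, do not move the glass jar, and take the finger away afterwards.

Things in the scene. Friction and masses are not known exactly. Their poses are not given: they have to be found in the camera images.
- alarm_slot (a point): Freezer alarm: fixed white case 180 x 90 x 46 mm, grey display and black grille at one end. Point: middle of the slot's mouth in its top, 46 mm above the shelf; z up, x along the slot to the green end (green bar). Case spans x -115 (display) to +65, y +-45 mm. Slot 100 (x +-50) by 42 mm wide, 12 deep, black flat floor. Rear part, 50 mm or more, is empty: a closed fingertip fits, 8 mm deep.
- alarm_slide (a joint): Travel of the red slide in the slot, m: 0 to 0.032 (green end, firm stop); starts at 0 to 0.006. The slide is a block 14 mm long, 40 mm wide, top flush with the case; at 0 its middle is 8 mm ahead (+x) of the slot's middle. Push its rear face along +x. About 2.5 N friction, no spring: it stays where left. The alarm may be left or right of the lantern.
- lantern_knob (a point): Bystander: the middle of the top of the blue slide in the grey battery lantern, a fixed grey case of the same size with the same slot, a round lens on one end and a white bar at the other. The blue slide must stay as it is.
- jar_mid (a point): Bystander: a closed glass jar with a brass-coloured lid, 72 mm in diameter, 110 mm high, standing loose on the shelf; this point is its centre, half-way up. It must not be moved.

How it is judged (in metres and radians):
At the end, for the whole second after the job is handed in: The red slide of the freezer alarm rests within 10 mm of its stop at the green end (its joint above 0.022 m) and is not moving (value of joint alarm_slide above 0.022 m and velocity of joint alarm_slide below 0.01 m/s); the robot touches nothing.
It fails at once if the lantern's blue slide is moved by more than 8 mm (distance of lantern_knob from where it was at the start of the episode above 0.008 m).
It fails at once if the glass jar is moved by more than 20 mm (distance of jar_mid from where it was at the start of the episode above 0.02 m).
It also fails if it takes over 32 s, if anything falls off the work surface, if the arm or the gripper's body presses on something with over 40 N, if the wrist force passes 120 N, or if a joint passes its speed limit or range.

## Robot

A 7-joint arm with a two-finger parallel gripper is mounted at the origin on the work surface. World frame = base frame: x ahead of the robot, y to its left, z up, the work surface at z = 0. Lengths are in m, angles in degrees, forces in N, time in s.
With the tool pointing down it reaches from about 0.425 to 0.875 m from the base axis. Payload 4.7 kg.
Tool frame: the origin (TCP) lies between the finger pads; the fingertips stand env.finger_overhang ahead of it and the grasp point (between the pads) lies 5 mm behind it (env.finger_overhang is the distance from the TCP to the fingertips, in m); z points along the fingers, y is the line along which they close (so a half turn about z gives the same grasp; the last joint's range is limited). The gripper opens to 87 mm and grips with 3 to 60 N. Pads are 19 mm wide; open, the fingers measure 117 mm over their backs; the gripper's body (75 mm by 190 mm) begins 51 mm behind the grasp point.
Start: joints at [76.037, 18.392, -4.016, 83.108, 1.295, 78.541, -3.26], TCP at [0.166, -0.629, 0.215] pointing down, gripper open.
Joint ranges: [-163.93, 163.93], [-17.29, 119.83], [-79.2, 71.16], [3.27, 140.29], [-89.18, 269.18], [5.43, 117.66], [-154.24, 154.24]. Speed limits (degrees/s): [147.25, 147.25, 180, 180, 180, 180, 180].

## Interface

Orientations are given as [roll, pitch, yaw] about the fixed x, y, z axes, in that order (R = Rz(yaw) Ry(pitch) Rx(roll)).
In Python, from cell import telemetry, eyes, env, models gives the robot as it stands. The module is installed in compiled form; this text tells all that it offers.
- The arm moves only by the tool drive_tool, never from a script. Its arguments are lists of equal length, an entry for each row: "angular": the turn, a rotation vector about the tool's x, y, z in rad, a list of three; "delta_pos": the shift along the tool's x, y, z in cm, a list of three; "gripper": the finger opening in cm, from 0 to 8.7. A call has 1 to 20 rows; each row shifts and turns the commanded pose from where the row before left it, along the tool's axes as they then stand; what a row does not reach is not made up. A row lasts 1/10 s, in which the tool goes at most 50 mm and 8.59 degrees, less where a joint would pass 70% of its speed; a pose out of reach is approached as far as the arm can. A call with a gripper value outside its range is refused whole. The fingers move at their own pace and stop on an object; "squeeze" is the grip in N (left out, the last holds). Time passes only in rows, so rows that do not move let the fingers close. It gives the time, the measured TCP pose, the force, the opening and the grip force at its end, in the units of the state.
- telemetry.get_obs(): the state, without advancing time (a new reading comes with each control period).
- eyes.read_camera(name): name is "scene" or "top"; returns a dict with "pixels" (400x640x3 uint8, red, green, blue), "mtx" (3x3 intrinsics, pixels), "D" ([k1, k2, p1, p2, k3] as OpenCV has them; the pictures are not rectified), "origin" and "orientation" of the camera in the world. Camera axes: x right, y down, z forward; pixel columns grow to the right and rows downward; lengths in m; the calibration is good to about 2 mm. A picture is of the moment at which its call begins. There is no depth.
- env.sign_off(): hands the job in; it is judged then, once.
Trained networks look in a picture, given as the dict that the camera call returned (one of the last four; its "shot" number tells which), for a name from the list of things; names that differ only in an ending like _2 or _b are one class to them, and where a whole thing is asked for, a point or a joint stands for the part that bears it (a point fixed in the world has none). Each returns a list of dicts, best first, with "p" (0 to 1); they miss things now and then, are a little off and sometimes report something else, mostly with a low value. They report only what shows in the picture. A call takes as long as a camera call.
- models.search_frame(picture, target): "centre" ([column, row] in pixels, amid what is visible of it).
- models.cut_out(picture, target): "pixels" (400x640 bool, what is visible of it) and "centre" ([column, row] in pixels, amid what is visible of it).
The state is a dict: "time_s": time; "qpos": joint angles; "joint_velocities": joint speeds; "effort": joint torques, N m; "tool_pos": TCP position; "tool_rot": TCP orientation; "force": force on the tool from outside, world axes, zero at the start; "wrist_torque": the same for the moment, N m; "grip_width": finger opening in m; "grasp_force": force on a finger pad.
Only numpy, scipy, OpenCV 4.12 (cv2) and the standard library are available. Lean on these libraries where they do the work, as an engineer would, in place of code of your own. Each camera call takes 0.05 s, during which the arm holds its last target. There are 200 camera calls.

## Working session

There is one attempt and no reset: what is moved stays moved. The work goes in short steps, Python scripts to look and compute and a tool call to move; the robot and the scene stay as the last step left them, time stands still between calls to the robot, and variables do not carry over. Pictures are saved under pics/ and viewed, at most 10 in all, crops included, and the job is handed in when it is done.

Besides the shell and the picture viewer there is one more tool, called by a JSON object that holds its "method" and its "body". drive_tool: Moves the arm, as the interface text tells. Its arguments: {"type":"object","properties":{"angular":{"type":"array","items":{"type":"array","items":{"type":"number"}}},"delta_pos":{"type":"array","items":{"type":"array","items":{"type":"number"}}},"gripper":{"type":"array","items":{"type":"number"}},"squeeze":{"type":"number"}},"required":["angular","delta_pos","gripper"]}

```bash
mkdir -p pics; cat > h.py <<'E'
import numpy as np,cv2
from cell import telemetry,eyes,env,models
def save(n,im): cv2.imwrite('pics/'+n+'.png',im[...,::-1])
E
python3 - <<'E'
from h import *
o=telemetry.get_obs()
for k in('time_s','tool_pos','tool_rot','grip_width'):print(k,o[k])
print(env.finger_overhang)
for n in('scene','top'):
    c=eyes.read_camera(n);save(n+'0',c['pixels'])
    print(n,np.round(c['mtx'],2).tolist(),np.round(c['D'],4),c['origin'],c['orientation'])
    for t in('alarm_slot','alarm_slide','lantern_knob','jar_mid'):
        print(t,[(np.round(d['centre'],1).tolist(),round(d['p'],2)) for d in models.search_frame(c,t)])
E
```

```text
time_s 0.0
tool_pos [ 0.16552591 -0.62796457  0.21374942]
tool_rot [-1.79887752e+02  5.77857823e-03  1.47752551e+01]
grip_width 0.08696001472591558
0.014
scene [[467.15, 0.0, 320.26], [0.0, 467.15, 196.66], [0.0, 0.0, 1.0]] [-0.1376  0.      0.      0.      0.    ] [ 1.23084799 -0.16588274  0.63173648] [-130.78125826    0.27151116   76.50368605]
alarm_slot [([415.9, 162.0], 0.58)]
alarm_slide [([427.3, 160.7], 0.66)]
lantern_knob [([228.5, 211.9], 0.51)]
jar_mid []
top [[378.39, 0.0, 315.23], [0.0, 378.39, 202.44], [0.0, 0.0, 1.0]] [-0.0873  0.      0.      0.      0.    ] [ 0.50237092 -0.02037491  0.8730457 ] [-173.82057507    0.41657342  -91.68053956]
alarm_slot [([212.3, 261.7], 0.63)]
alarm_slide [([203.1, 244.0], 0.46)]
lantern_knob []
jar_mid [([305.2, 150.9], 0.97)]
```

View pics/scene0.png

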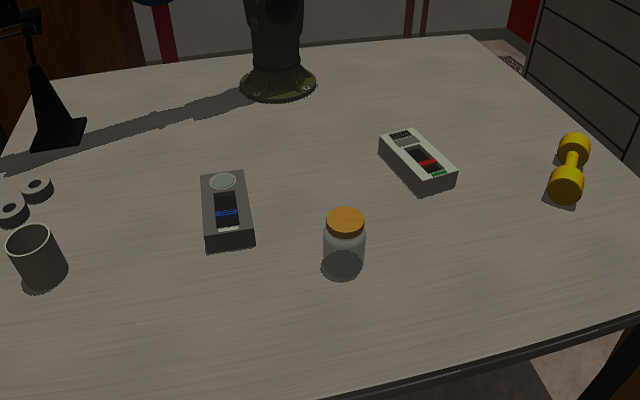

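View pics/top0.png

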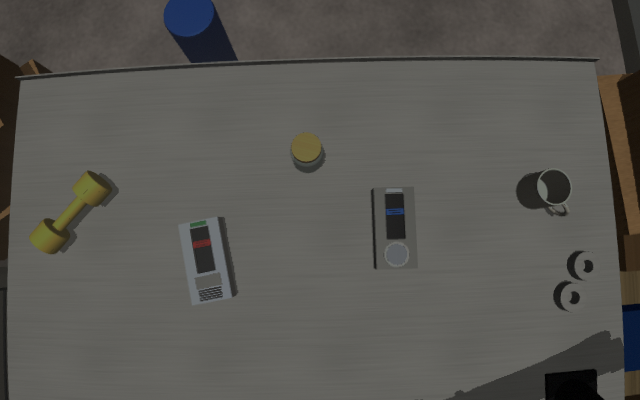

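The scene picture shows the alarm on the right, with its red slide at (427,161) and green bar at (438,174). The lantern is at (228,210) and the jar at (344,245). In the top view the alarm is at (206,260), red slide (202,244), green bar (198,224), lantern (395,228) and jar (306,150).

```bash
cat >> h.py <<'E'
from scipy.spatial.transform import Rotation as R
def ray(c,p):
    u=cv2.undistortPoints(np.array(p,float).reshape(-1,1,2),c['mtx'],np.array(c['D'],float))[:,0]
    return np.c_[u,np.ones(len(u))]@R.from_euler('xyz',c['orientation'],degrees=True).as_matrix().T
def plane(c,p,z):
    d=ray(c,p);o=np.array(c['origin']);return o+d*((z-o[2])/d[:,2])[:,None]
def tri(c1,p1,c2,p2):
    o1,o2=map(np.array,(c1['origin'],c2['origin']));out=[]
    for a,b in zip(ray(c1,p1),ray(c2,p2)):
        s=np.linalg.lstsq(np.c_[a,-b],o2-o1,rcond=None)[0]
        q1,q2=o1+s[0]*a,o2+s[1]*b;out.append(np.r_[(q1+q2)/2,np.linalg.norm(q1-q2)])
    return np.array(out)
def blob(c,col,box):
    im=c['pixels'].astype(int);r,g,b=im[...,0],im[...,1],im[...,2]
    m=(r>g+40)&(r>b+40) if col=='r' else (g>r+25)&(g>b+15)
    x0,y0,x1,y1=box;k=np.zeros(m.shape,bool);k[y0:y1,x0:x1]=1;ys,xs=np.nonzero(m&k)
    return [xs.mean(),ys.mean()],len(xs)
E
python3 - <<'E'
from h import *
cs,ct=eyes.read_camera('scene'),eyes.read_camera('top')
bs,bt=(370,120,470,200),(170,205,240,310)
P={}
for k in 'rg':
    (a,n),(b,m)=blob(cs,k,bs),blob(ct,k,bt);print(k,a,n,b,m,np.round(tri(cs,[a],ct,[b]),4))
    print(np.round(plane(cs,[a],.046),4),np.round(plane(ct,[b],.046),4))
A=cv2.resize(cs['pixels'][120:200,370:470],None,fx=7,fy=7,interpolation=cv2.INTER_CUBIC)
B=cv2.resize(ct['pixels'][210:310,170:240],None,fx=5.6,fy=5.6,interpolation=cv2.INTER_CUBIC)
save('cropA',A);save('cropB',B)
E
```

```text
r [np.float64(426.7125), np.float64(161.725)] 80 [np.float64(201.18627450980392), np.float64(243.26470588235293)] 102 [[5.094e-01 2.374e-01 4.260e-02 2.000e-04]]
[[0.5136 0.2351 0.046 ]] [[0.5094 0.2362 0.046 ]]
g [np.float64(438.3541666666667), np.float64(172.72916666666666)] 48 [np.float64(197.77551020408163), np.float64(223.3265306122449)] 49 [[0.5535 0.2441 0.045  0.    ]]
[[0.5546 0.2434 0.046 ]] [[0.5535 0.2438 0.046 ]]
```

View pics/cropA.png

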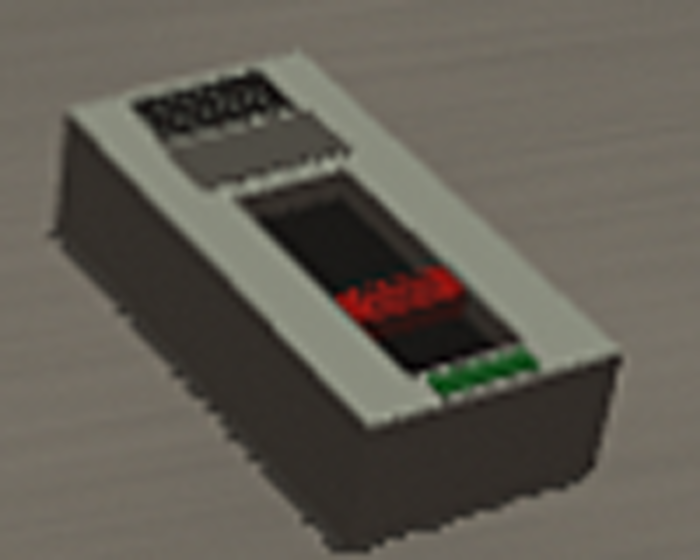

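View pics/cropB.png

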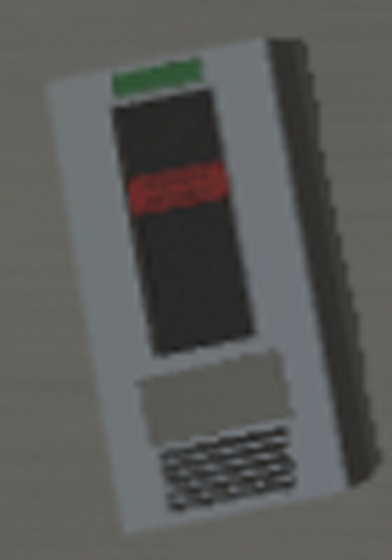

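Both crops show the case-top corners clearly. In crop A they are at (68,108), (300,52), (622,357) and (370,428). In crop B they are at (345,490), (122,533), (46,85) and (268,38). The slot is open behind the red slide.

```bash
python3 - <<'E'
from h import *
cs,ct=eyes.read_camera('scene'),eyes.read_camera('top')
a=np.array([(68,108),(300,52),(622,357),(370,428),(238,198),(345,172),(525,342),(420,375)],float)
b=np.array([(345,490),(122,533),(46,85),(268,38),(255,335),(153,355),(113,108),(212,92)],float)
a=(a+.5)/7-.5+[370,120]; b=(b+.5)/5.6-.5+[170,210]
T=tri(cs,a,ct,b);print(np.round(T,4))
L=np.array([(-115,-45),(-115,45),(65,45),(65,-45),(-50,-21),(-50,21),(50,21),(50,-21)])/1e3
for nm,Q in(('tri',T[:,:2]),('s',plane(cs,a,.046)[:,:2]),('t',plane(ct,b,.046)[:,:2])):
    l=L-L.mean(0);q=Q-Q.mean(0)
    th=np.arctan2((l[:,0]*q[:,1]-l[:,1]*q[:,0]).sum(),(l*q).sum())
    c,s=np.cos(th),np.sin(th);M=np.array([[c,-s],[s,c]])
    t=Q.mean(0)-M@L.mean(0);e=Q-(L@M.T+t)
    print(nm,np.round(t,4),np.degrees(th),'rms',np.sqrt((e**2).mean()), 'finger',M@[-.0245,0]+t)
j=models.search_frame(ct,'jar_mid')[0]['centre'];print(plane(ct,[j],.1))
E
```

```text
[[3.914e-01 1.712e-01 4.480e-02 0.000e+00]
 [3.760e-01 2.593e-01 4.420e-02 5.000e-04]
 [5.519e-01 2.914e-01 4.090e-02 8.000e-04]
 [5.681e-01 2.014e-01 4.320e-02 2.000e-03]
 [4.518e-01 2.064e-01 4.430e-02 9.000e-04]
 [4.446e-01 2.467e-01 4.320e-02 4.000e-04]
 [5.419e-01 2.631e-01 4.410e-02 1.200e-03]
 [5.477e-01 2.251e-01 4.260e-02 4.000e-03]]
tri [0.4965 0.2353] 10.064450705310787 rms 0.0008982168599812296 finger [0.47236751 0.23097845]
s [0.4997 0.234 ] 9.806453544038282 rms 0.0012969336482233315 finger [0.47552661 0.22979428]
t [0.4963 0.2338] 9.584690980213992 rms 0.000980086489605903 finger [0.47218771 0.22974529]
[[ 6.93142910e-01 -6.40016183e-04  1.00000000e-01]]
```

{"method": "drive_tool", "body": {"angular": [[0,0,0],[0,0,0],[0,0,0],[0,0,0],[0,0,0],[0,0,0],[0,0,0],[0,0,0],[0,0,-0.1484],[0,0,-0.1484],[0,0,-0.1484],[0,0,-0.1484],[0,0,-0.1484],[0,0,-0.1484],[0,0,-0.1484],[0,0,-0.1484],[0,0,-0.1484],[0,0,-0.1484]], "delta_pos": [[3.8,-1.95,0],[3.8,-1.95,0],[3.8,-1.95,0],[3.8,-1.95,0],[3.8,-1.95,0],[3.8,-1.95,0],[3.8,-1.95,0],[3.8,-1.95,0],[0,0,0],[0,0,0],[0,0,0],[0,0,0],[0,0,0],[0,0,0],[0,0,0],[0,0,0],[0,0,0],[0,0,0]], "gripper": [0,0,0,0,0,0,0,0,0,0,0,0,0,0,0,0,0,0], "squeeze": 20}}

```text
time_s: 2.55
tool_pos: [0.4199, -0.4002, 0.215]
tool_rot: [180.0, 0.0, 100.1]
force: [-1.0, -0.5, -0.3]
grip_width: 0.0004
grasp_force: 0.0
```

{"method": "drive_tool", "body": {"angular": [[0,0,0],[0,0,0],[0,0,0],[0,0,0],[0,0,0],[0,0,0],[0,0,0],[0,0,0],[0,0,0],[0,0,0],[0,0,0],[0,0,0],[0,0,0],[0,0,0],[0,0,0],[0,0,0],[0,0,0]], "delta_pos": [[3.97,2.16,0],[3.97,2.16,0],[3.97,2.16,0],[3.97,2.16,0],[3.97,2.16,0],[3.97,2.16,0],[3.97,2.16,0],[4.17,0.18,0],[4.17,0.18,0],[4.17,0.18,0],[4.17,0.18,0],[4.17,0.18,0],[4.17,0.18,0],[4.17,0.18,0],[4.17,0.18,0],[0,0,0],[0,0,0]], "gripper": [0,0,0,0,0,0,0,0,0,0,0,0,0,0,0,0,0]}}

```text
time_s: 4.25
tool_pos: [0.4786, 0.2315, 0.2149]
tool_rot: [-180.0, 0.0, 100.0]
force: [0.6, -0.1, 0.6]
grip_width: 0.0004
grasp_force: 0.0
```

{"method": "drive_tool", "body": {"angular": [[0,0,0],[0,0,0],[0,0,0],[0,0,0],[0,0,0],[0,0,0]], "delta_pos": [[0,-0.3,3.0],[0,0,4.0],[0,0,3.5],[0,0,2.0],[0,0,1.1],[0,0,0]], "gripper": [0,0,0,0,0,0]}}

```text
time_s: 4.85
tool_pos: [0.4757, 0.2282, 0.0776]
tool_rot: [-179.9, 0.1, 99.7]
force: [-0.4, 0.3, 0.4]
grip_width: 0.0002
grasp_force: 0.0
```

```bash
python3 - <<'E'
from h import *
cs,ct=eyes.read_camera('scene'),eyes.read_camera('top')
A=cv2.resize(cs['pixels'][90:200,370:470],None,fx=5,fy=5,interpolation=cv2.INTER_CUBIC)
B=cv2.resize(ct['pixels'][200:310,170:229],None,fx=5,fy=5,interpolation=cv2.INTER_CUBIC)
save('close',np.hstack([A,B]))
o=telemetry.get_obs();p=np.array(o['tool_pos'])-[0,0,env.finger_overhang];print(p,o['tool_rot'])
E
```

```text
[0.47702793 0.2296735  0.06572311] [1.79924832e+02 3.30966824e-03 9.97269191e+01]
```

View pics/close.png

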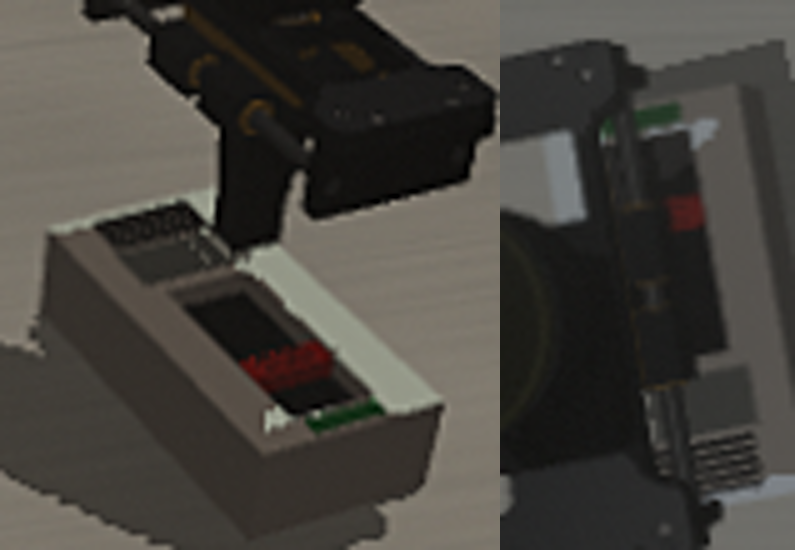

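The view shows the fingertip above the slot's rear part, with its lower end at crop (250,245), about pixel (420,139). I'll compare that with where the tool pose projects.

```bash
python3 - <<'E'
from h import *
cs=eyes.read_camera('scene')
def proj(c,X):
    M=R.from_euler('xyz',c['orientation'],degrees=True).as_matrix().T
    return cv2.projectPoints(np.array(X,float),cv2.Rodrigues(M)[0],-M@np.array(c['origin']),c['mtx'],np.array(c['D'],float))[0][:,0]
o=telemetry.get_obs();print(o['tool_pos'],o['tool_rot'])
M=R.from_euler('xyz',o['tool_rot'],degrees=True).as_matrix()
X=[np.array(o['tool_pos'])+M@np.array([a,b,.014]) for a,b in((-.0095,-.015),(.0095,-.015),(.0095,.015),(-.0095,.015),(0,0))]
print('tip px',proj(cs,X).round(1).tolist(), 'crop',((proj(cs,X)-[370,90]+.5)*5).round().tolist())
d=X[4][:2]-[.497,.2345];t=np.radians(9.8);print('local mm',1e3*(d@[np.cos(t),np.sin(t)]),1e3*(d@[-np.sin(t),np.cos(t)]))
g=cs['pixels'][90:200,370:470].mean(2)
big=cv2.resize(cs['pixels'][115:165,395:445],None,fx=11,fy=11,interpolation=cv2.INTER_CUBIC)
big=np.clip(big.astype(float)*2.2,0,255).astype(np.uint8)
for q in proj(cs,X):cv2.circle(big,tuple(int(v) for v in ((q-[395,115]+.5)*11)),4,(255,0,255),-1)
save('tip',big)
E
```

```text
[0.47725965 0.23003418 0.08012508] [ 1.79871328e+02 -2.47789053e-03  9.97454779e+01]
tip px [[411.6, 142.0], [419.0, 140.1], [426.6, 147.4], [419.1, 149.4], [419.0, 144.7]] crop [[210.0, 263.0], [248.0, 253.0], [286.0, 289.0], [248.0, 299.0], [248.0, 276.0]]
local mm -20.18098480707893 -1.0400849159438053
```

View pics/tip.png

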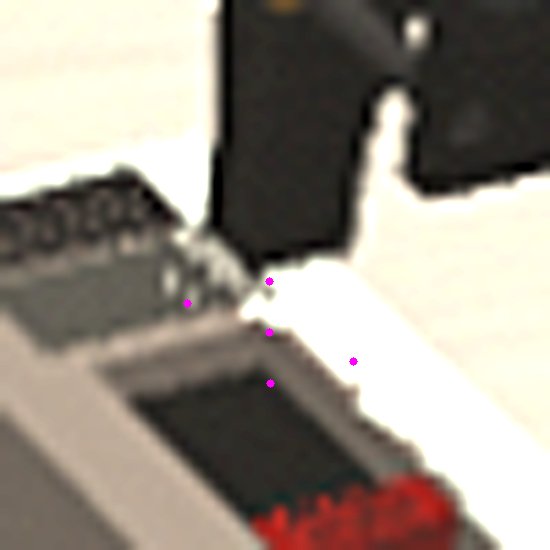

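The predicted footprint sits about 9 px below the fingertip I can see, so the tip is higher or further back than expected. I'll overlay tip and body points on both brightened views before going lower.

```bash
cat >> h.py <<'E'
def proj(c,X):
    M=R.from_euler('xyz',c['orientation'],degrees=True).as_matrix().T
    return cv2.projectPoints(np.array(X,float),cv2.Rodrigues(M)[0],-M@np.array(c['origin']),c['mtx'],np.array(c['D'],float))[0][:,0]
def toolpts(L):
    o=telemetry.get_obs();return np.array(o['tool_pos'])+np.array(L)@R.from_euler('xyz',o['tool_rot'],degrees=True).as_matrix().T
def over(c,x0,y0,w,h,f,X,col=(255,0,255)):
    b=cv2.resize(c['pixels'][y0:y0+h,x0:x0+w],None,fx=f,fy=f,interpolation=cv2.INTER_CUBIC)
    b=np.clip(255*(b/255.)**.5,0,255).astype(np.uint8)
    for q in proj(c,X):cv2.circle(b,tuple(int(v) for v in ((q-[x0,y0]+.5)*f)),3,col,-1)
    return b
E
python3 - <<'E'
from h import *
cs,ct=eyes.read_camera('scene'),eyes.read_camera('top')
s=[(-1,-1),(1,-1),(1,1),(-1,1)]
X=toolpts([(a*.0095,b*.015,.014) for a,b in s]+[(0,0,.014)]+[(a*.0375,b*.095,-.056) for a,b in s]+[(0,0,-.056)])
print(telemetry.get_obs()['tool_pos'])
save('ov',np.hstack([over(cs,365,55,115,145,4,X),over(ct,130,185,110,145,4,X)][:1]+[over(ct,130,185,85,145,4,X)]))
E
```

```text
[0.47712949 0.23028992 0.08017886]
```

View pics/ov.png

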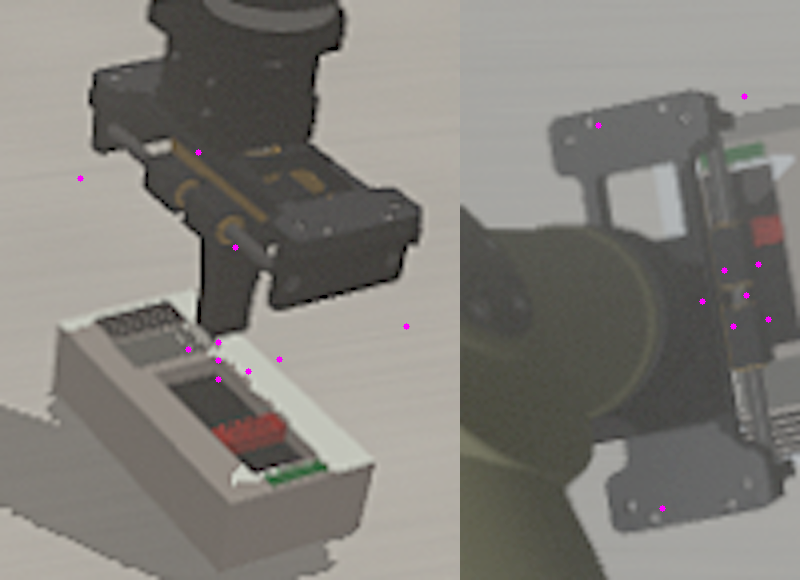

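The top view agrees with the reported pose. In the scene view, both the body and the tip stand about 10–12 px above the prediction, which puts the tip roughly 22 mm higher than reported. I'll descend a safe 2 cm and measure the tip again.

{"method": "drive_tool", "body": {"angular": [[0,0,0],[0,0,0],[0,0,0],[0,0,0]], "delta_pos": [[0,0,0.8],[0,0,0.7],[0,0,0.5],[0,0,0]], "gripper": [0,0,0,0]}}

```text
time_s: 5.5
tool_pos: [0.4752, 0.2297, 0.0577]
tool_rot: [-179.9, 0.0, 99.8]
force: [-0.8, 0.5, -0.4]
grip_width: 0.0008
grasp_force: 0.0
```

```bash
python3 - <<'E'
from h import *
cs,ct=eyes.read_camera('scene'),eyes.read_camera('top')
s=[(-1,-1),(1,-1),(1,1),(-1,1)]
X=toolpts([(a*.0095,b*.015,.014-k) for k in(0,.022) for a,b in s])
o=telemetry.get_obs();print(o['time_s'],o['tool_pos'],o['force'])
save('ov2',np.hstack([over(cs,392,105,50,60,9,X),over(ct,185,235,36,60,9,X)]))
E
```

```text
5.6 [0.47584849 0.23011873 0.05855648] [-0.4922812  -0.15526459  0.35145659]
```

View pics/ov2.png

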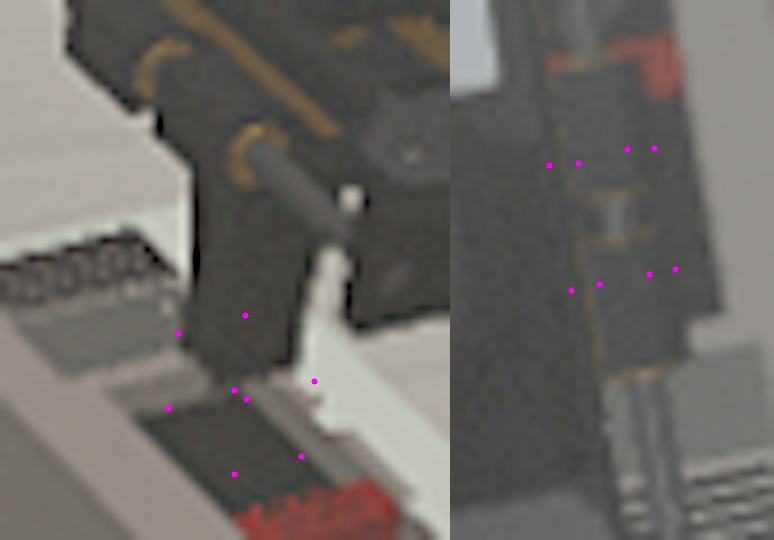

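```bash
python3 - <<'E'
from h import *
cs,ct=eyes.read_camera('scene'),eyes.read_camera('top')
a=(np.array([(255,155),(168,68)])+.5)/9-.5+[392,105]
b=(np.array([(585-450,64),(612-450,203)])+.5)/9-.5+[185,235]
T=tri(cs,a,ct,b);print(T.round(4))
o=telemetry.get_obs();M=R.from_euler('xyz',o['tool_rot'],degrees=True).as_matrix()
print('tool frame mm',(1e3*(T[:,:3]-o['tool_pos'])@M).round(1), o['tool_pos'],o['qpos'])
E
```

```text
[[0.5115 0.2071 0.1474 0.0016]
 [0.4817 0.1987 0.1535 0.003 ]]
tool frame mm [[-28.8  30.9 -88.5]
 [-32.    0.1 -94.6]] [0.47615321 0.23023536 0.05894455] [ 16.19821008  18.37712897 -50.89781897 109.06987953  16.38738817
  60.11974551 -31.75160225]
```

The joint between the two finger carriers triangulates to tool y = 0, so x and y are good. Only the height is off. I'll descend slowly and watch the force.

{"method": "drive_tool", "body": {"angular": [[0,0,0],[0,0,0],[0,0,0],[0,0,0],[0,0,0]], "delta_pos": [[0,0,0.2],[0,0,0.2],[0,0,0.2],[0,0,0.2],[0,0,0.2]], "gripper": [0,0,0,0,0]}}

```text
time_s: 6.2
tool_pos: [0.476, 0.23, 0.0486]
tool_rot: [-180.0, 0.0, 99.8]
force: [-0.4, -1.2, 0.7]
grip_width: 0.0006
grasp_force: 0.0
```

{"method": "drive_tool", "body": {"angular": [[0,0,0],[0,0,0],[0,0,0]], "delta_pos": [[0,0,0.1],[0,0,0.1],[0,0,0]], "gripper": [0,0,0]}}

```text
time_s: 6.5
tool_pos: [0.4759, 0.23, 0.0466]
tool_rot: [-180.0, 0.0, 99.8]
force: [-0.4, 0.3, 0.1]
grip_width: 0.0006
grasp_force: 0.0
```

There's no contact with the reported tip already below the slot floor, so the tip really is higher. I'll go down 1.2 cm more and look.

{"method": "drive_tool", "body": {"angular": [[0,0,0],[0,0,0],[0,0,0],[0,0,0],[0,0,0],[0,0,0],[0,0,0]], "delta_pos": [[0,0,0.2],[0,0,0.2],[0,0,0.2],[0,0,0.2],[0,0,0.2],[0,0,0.2],[0,0,0]], "gripper": [0,0,0,0,0,0,0]}}

```text
time_s: 7.2
tool_pos: [0.4758, 0.2299, 0.0345]
tool_rot: [-180.0, 0.0, 99.8]
force: [-0.3, -0.5, -0.5]
grip_width: 0.0006
grasp_force: 0.0
```

```bash
python3 - <<'E'
from h import *
cs=eyes.read_camera('scene')
s=[(-1,-1),(1,-1),(1,1),(-1,1)]
X=toolpts([(a*.0095,b*.015,.014-.022) for a,b in s])
o=telemetry.get_obs();print(o['time_s'],o['tool_pos'],o['force'])
save('ov3',over(cs,387,105,70,65,9,X))
E
```

```text
7.25 [0.47590104 0.2300221  0.0346368 ] [ 0.34483292 -0.06578253  0.06086079]
```

View pics/ov3.png

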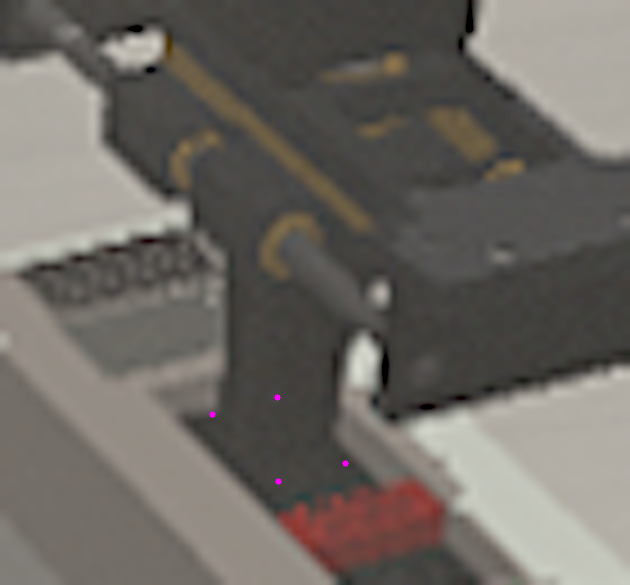

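The tip is now inside the slot mouth with the red slide ahead of it. I'll lower it 5 mm more, then push along tool +y.

{"method": "drive_tool", "body": {"angular": [[0,0,0],[0,0,0],[0,0,0],[0,0,0]], "delta_pos": [[0,0,0.2],[0,0,0.2],[0,0,0.1],[0,0,0]], "gripper": [0,0,0,0]}}

```text
time_s: 7.65
tool_pos: [0.4759, 0.23, 0.0296]
tool_rot: [-180.0, 0.0, 99.8]
force: [-0.6, 0.4, 0.9]
grip_width: 0.0006
grasp_force: 0.0
```

{"method": "drive_tool", "body": {"angular": [[0,0,0],[0,0,0],[0,0,0],[0,0,0],[0,0,0],[0,0,0],[0,0,0]], "delta_pos": [[0,0.3,0],[0,0.3,0],[0,0.3,0],[0,0.3,0],[0,0.3,0],[0,0.3,0],[0,0.2,0]], "gripper": [0,0,0,0,0,0,0]}}

```text
time_s: 8.35
tool_pos: [0.496, 0.2335, 0.0298]
tool_rot: [-180.0, -0.0, 99.8]
force: [-1.5, -0.2, 0.3]
grip_width: 0.0005
grasp_force: 1.3
```

{"method": "drive_tool", "body": {"angular": [[0,0,0],[0,0,0],[0,0,0],[0,0,0],[0,0,0],[0,0,0]], "delta_pos": [[0,0.25,0],[0,0.25,0],[0,0.25,0],[0,0.25,0],[0,0.25,0],[0,0.25,0]], "gripper": [0,0,0,0,0,0]}}

```text
time_s: 8.95
tool_pos: [0.5104, 0.2361, 0.0296]
tool_rot: [-180.0, 0.0, 99.8]
force: [-2.5, -0.1, -0.4]
grip_width: 0.0004
grasp_force: 1.4
```

```bash
python3 - <<'E'
from h import *
cs=eyes.read_camera('scene')
for k in 'rg':
    a,n=blob(cs,k,(370,120,470,200));print(k,a,n,plane(cs,[a],.044).round(4))
E
```

```text
r [np.float64(430.8196721311475), np.float64(165.72131147540983)] 61 [[0.5263 0.2393 0.044 ]]
g [np.float64(438.9259259259259), np.float64(172.85185185185185)] 27 [[0.553  0.2458 0.044 ]]
```

The slide is moving, and 2.5 N matches the stated friction. About 13 mm of travel remains.

{"method": "drive_tool", "body": {"angular": [[0,0,0],[0,0,0],[0,0,0],[0,0,0],[0,0,0]], "delta_pos": [[0,0.25,0],[0,0.25,0],[0,0.25,0],[0,0.2,0],[0,0.1,0]], "gripper": [0,0,0,0,0]}}

```text
time_s: 9.5
tool_pos: [0.521, 0.2379, 0.0297]
tool_rot: [-180.0, -0.0, 99.8]
force: [-2.4, 0.0, -1.0]
grip_width: 0.0002
grasp_force: 1.3
```

{"method": "drive_tool", "body": {"angular": [[0,0,0],[0,0,0],[0,0,0]], "delta_pos": [[0,0.1,0],[0,0.1,0],[0,0.1,0]], "gripper": [0,0,0]}}

```text
time_s: 9.8
tool_pos: [0.5223, 0.238, 0.0296]
tool_rot: [-179.8, 0.1, 99.8]
force: [-7.9, -2.4, 4.1]
grip_width: 0.0004
grasp_force: 4.1
```

The force has risen to 8 N, so the slide is at its stop. I'll back off, lift clear and check.

{"method": "drive_tool", "body": {"angular": [[0,0,0],[0,0,0],[0,0,0],[0,0,0],[0,0,0],[0,0,0],[0,0,0],[0,0,0],[0,0,0],[0,0,0]], "delta_pos": [[0,-0.3,0],[0,-0.5,0],[0,-0.5,0],[0,0,-0.5],[0,0,-1.5],[0,0,-3],[0,0,-4],[0,0,-4],[0,0,-3],[0,0,0]], "gripper": [0,0,0,0,0,0,0,0,0,0]}}

```text
time_s: 10.8
tool_pos: [0.5139, 0.2381, 0.1961]
tool_rot: [179.4, -0.1, 99.8]
force: [0.2, -0.4, -0.2]
grip_width: 0.0006
grasp_force: 0.0
```

```bash
python3 - <<'E'
from h import *
cs,ct=eyes.read_camera('scene'),eyes.read_camera('top')
for k in 'rg':
    a,n=blob(cs,k,(370,120,470,200));print(k,a,n,plane(cs,[a],.044).round(4))
j=models.search_frame(ct,'jar_mid')[0]['centre'];print(j)
print(telemetry.get_obs()['force'])
save('end',cv2.resize(cs['pixels'][40:240,190:490],None,fx=2.6,fy=2.6))
E
```

```text
r [np.float64(434.3114754098361), np.float64(168.68852459016392)] 61 [[0.5376 0.2423 0.044 ]]
g [np.float64(439.69565217391306), np.float64(172.3913043478261)] 23 [[0.5519 0.248  0.044 ]]
[306.5, 151.0]
[ 0.17161714  1.3548901  -1.02301713]
```

View pics/end.png

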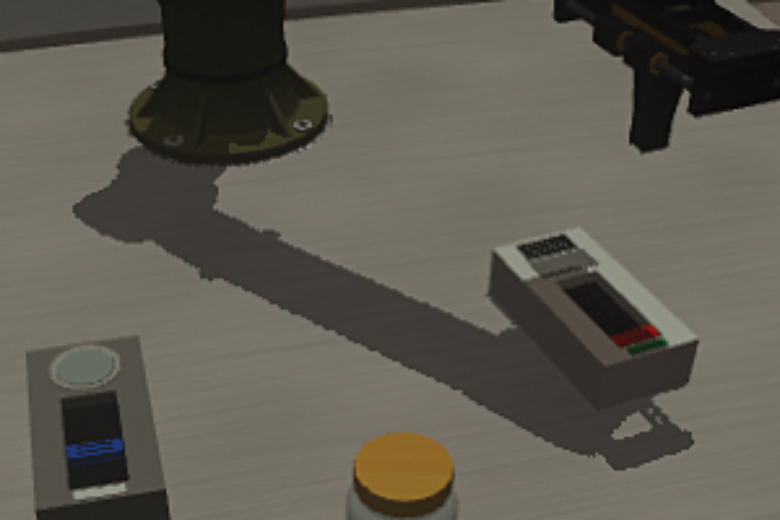

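The red slide lies against the green end, at crop (637,335). The finger is well clear, the blue slide is unchanged and the jar has not moved.

{"method": "drive_tool", "body": {"angular": [[0,0,0],[0,0,0],[0,0,0]], "delta_pos": [[0,0,0],[0,0,0],[0,0,0]], "gripper": [0,0,0]}}

```text
time_s: 11.25
tool_pos: [0.5105, 0.2359, 0.1889]
tool_rot: [-179.9, 0.0, 99.8]
force: [0.2, 0.4, 0.1]
grip_width: 0.0007
grasp_force: 0.0
```

```bash
python3 -c "
from cell import env
print(env.sign_off())"
```

```text
the job is handed in; nothing more can be done
None
```

The red slide is pushed against its stop at the green end, the finger is clear, the lantern and jar look untouched, and the job was handed in at about 11 s (no verdict was returned).

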